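# Lock the sample box and show it to the inspection camera

## Robot

A 6-joint arm with a two-finger parallel gripper is mounted at the origin on a cart in front of the work surface, level with it; the furniture and walls round the work are solid. World frame = base frame: x ahead of the robot, y to its left, z up, the work surface at z = 0. Lengths are in m, angles in rad, forces in N, time in s.
With the tool pointing down it reaches from about 0.35 to 0.775 m from the base axis. Payload 5.5 kg.
Tool frame: the origin (TCP) lies at the very end of the fingers, on their centre line; the grasp point (between the pads) lies env.pinch_z behind it (env.pinch_z is the distance from the TCP to the grasp point, in m); z points along the fingers, y is the line along which they close (so a half turn about z gives the same grasp; the last joint's range is limited). The gripper opens to 85 mm and grips with 20 to 120 N. Pads are 22 mm wide; open, the fingers measure 114 mm over their backs; the gripper's body (76 mm by 85 mm) begins 54 mm behind the grasp point. The pads swing forward as they close: fully open they stand 13 mm farther back than shut.
Start: joints at [-1.246, 0.313, 0.046, 1.304, 0, 1.431], TCP at [0.258, -0.514, 0.231] pointing down, gripper open.
Joint ranges: [-2.76, 2.76], [-0.86, 1.69], [-1.03, 1.26], [-2.2, 2.34], [-1.47, 1.5], [-3.14, 3.14]. Speed limits (rad/s): [2.57, 2.57, 3.14, 3.14, 3.14, 3.14].

## Interface

Orientations are given as a unit quaternion [w, x, y, z].
In Python, from workcell import env, eyes gives the robot as it stands.
- The arm moves only by the shell command python3 -m jog 'ROWS' [FORCE]. ROWS is JSON, one flat list of numbers, 7 for each row, row after row: the shift along the world's x, y, z as a fraction of full scale, then the turn, a rotation vector about the world's x, y, z as a fraction of full scale, then the opening, from -1 (shut) to 1 (fully open), so that 0 is half open. A call has 1 to 12 rows; each row is the pose to reach, as a shift and turn from the pose commanded when the call began, turning the shorter way round; what a row does not reach only later rows make up. Full scale, the value 1, is 20 cm for a shift and pi rad for a turn. A row lasts 1/12 s, in which the tool goes at most 41.7 mm and 7.16 degrees, less where a joint would pass 70% of its speed; a pose out of reach is approached as far as the arm can. A call with a number of a shift or a turn outside -1 to 1 is refused whole. A call with a gripper value outside its range is refused whole. The fingers move at their own pace and stop on an object; FORCE is the grip in N (left out, the last holds). Time passes only in rows, so rows that repeat a pose let the fingers close. It gives the time, the measured TCP pose, the force, the opening and the grip force at its end, in the units of the state.
- env.get_state(): the state, without advancing time (a new reading comes with each control period).
- eyes.read_camera(name): name is "side" or "top" or "wrist"; returns (picture, depth): 480x640x3 uint8, red, green, blue; 480x640 float32, m along the optical axis (not along the pixel's ray), 0 where there is no reading.
- eyes.calibration(name): a dict with "fx", "fy", "cx", "cy" (pixels), "k1" (the pictures are not rectified: a ray, as slopes to the right and down, at radius r is drawn at 1 + k1 r^2 times it, then the intrinsics apply), "R" (3x3) and "t" (3): a world point X has camera coordinates R X + t; the wrist camera has in their place "tool_from_camera" (4x4, takes a point from camera to tool coordinates, whose origin is the TCP and whose axes are the flange's). Camera axes: x right, y down, z forward; pixel columns grow to the right and rows downward; lengths in m; the calibration is good to about 2 mm. A picture is of the moment at which its call begins: read the wrist's pose just before it. calibration takes no time and is no camera call.
- env.hand_in(): hands the job in; it is judged then, once.
The state is a dict: "clock": time; "joint_pos": joint angles; "qvel": joint speeds; "tau": joint torques, N m; "tcp_pos": TCP position; "orientation": TCP orientation; "wrist_force": force on the tool from outside, world axes, zero at the start; "ft_torque": the same for the moment, N m; "finger_gap": finger opening in m; "grip_force": force on a finger pad.
Only numpy, scipy, OpenCV 4.12 (cv2) and the standard library are available. Lean on these libraries where they do the work, as an engineer would, in place of code of your own. Each camera call takes 0.05 s, during which the arm holds its last target. There are 200 camera calls.

## Task

Two small steel food-sample boxes stand on the worktop. On the one whose locking bar still stands up, swing the bar down until it lies flat on the lid with its tail fully home in the catch, and only then pick that box up and present it to the inspection camera: its middle 18 cm in front of the lens on the camera's line of sight, lid side up, with the catch end turned squarely to the lens (so the box tips to match the camera's downward look). Finish while still holding it there, still and clear of everything; do not touch the camera, and leave the other box and the other things where they are.

Things in the scene. Friction and masses are not known exactly. Their poses are not given: they have to be found in the camera images.
- sample_box: The box to lock and show: closed steel box 110 (x) x 56 (y) x 55 high (z) mm, loose, 0.23 to 0.5 kg, centre of mass at its middle. Origin: centre of its underside; z up, x along its length toward the catch end. Lid fixed and flush. The long sides (+y, -y) are plain and flat: grip across the 56 mm. Catch lugs stick 10 mm out of the +x end, 36 to 54 mm up.
- locking_bar (a joint): Bar angle a on sample_box, rad: 0 = shut, flat on the lid, tail in the catch (hard stop); starts 0.6 to 1.4, at most 1.75. Pivot along box y at x -46, z 61 mm (box frame); bar points along (cos a, 0, sin a). Strip 110 x 14 x 4 mm, outer face 5 mm from the pivot line (66 mm above the underside when shut); tail at the end turns 24 mm down. Friction hinge, 0.03 N m, no spring: stays where left.
- bar_tip (a point): Point on the outer face of the locking bar at its free end, 110 mm from the pivot; its x axis points along the bar away from the pivot, z out of the outer face.
- box_middle (a point): Middle of sample_box, 27.5 mm above its underside; axes as the box.
- box_catch_end (a point): Centre of the catch-end (+x) face of sample_box, 55 mm from its middle; axes as the box.
- viewing_point (a point): Point in the air where the middle of the box belongs: on the camera's line of sight, 180 mm in front of the lens. Its axes are those the box's axes must take: x points to the lens (and 25 degrees upward), y level, z up and leaning away from the camera. About 0.23 m above the worktop.
- camera_head: Head of the inspection camera, grey case 56 mm wide with a black lens barrel 42 mm across, on a fixed stand (post 18 mm, round foot 116 mm) toward the back of the worktop. Origin: centre of the lens front, 305 mm above the worktop; it looks along its -x axis, toward the robot's side and 25 degrees downward. The post stands 45 mm behind the lens.
- camera_stand: The fixed stand that carries the camera head; origin: centre of the underside of its round foot, z up.
- other_box: A second box of the same make and size, its bar already shut. To be left alone. Origin: centre of its underside, x toward its catch end.
- steel_cup: Bystander: small open steel cup, 72 mm across, 63 high. Origin: centre of its underside.
- timer: Bystander: white kitchen timer lying flat, 62 x 62 x 20 mm. Origin: centre of its underside.
- shaker: Bystander: salt shaker, 44 mm across, 90 high. Origin: centre of its underside.
- scoop: Bystander: steel flour scoop lying flat, 168 x 58 x 26 mm. Origin: centre of its underside, x along the handle.
Things that resemble listed ones, but are neither listed nor needed, are in the scene too. Leave any blue or turquoise look-alike of the sample_box alone.

How it is judged:
On the way:
1. the locking bar is shut in its catch while the box still stands on the worktop (value of joint locking_bar below 0.08 rad and height (world z) of sample_box below 0.01 m and angle between sample_box's own z axis and vertical below 0.1 rad), for 0.2 s.
At the end, for the whole second after the job is handed in: Fingers hold the box in the air, at rest, touching nothing else: middle within 30 mm of the viewing point, length and width within 15 degrees of its x and y, catch end to the lens, lid side up; bar within 0.1 rad of shut; other box moved under 30 mm, bystanders under 40 mm (value of joint locking_bar below 0.1 rad and distance between box_middle and viewing_point below 0.03 m and angle between the x axis of sample_box and the x axis of viewing_point, either way round below 0.26 rad and angle between the y axis of sample_box and the y axis of viewing_point, either way round below 0.26 rad and x of box_catch_end in the frame of viewing_point above 0.02 m and angle between sample_box's own z axis and vertical below 0.9 rad and height (world z) of box_middle above 0.15 m and contact force between the fingers and sample_box above 2 N and linear speed of sample_box below 0.03 m/s and angular speed of sample_box below 0.2 rad/s and contact force between sample_box and camera_stand below 0.3 N and contact force between sample_box and other_box below 0.3 N and contact force between sample_box and steel_cup below 0.3 N and contact force between sample_box and shaker below 0.3 N and distance of other_box from where it was at the start of the episode below 0.03 m and distance of each of steel_cup, timer, shaker, scoop from where it was at the start of the episode below 0.04 m); the arm keeps its last pose, push and grip.
It fails at once if the box is lifted while its bar is not shut (height (world z) of sample_box above 0.02 m and value of joint locking_bar above 0.15 rad).
It fails at once if the other box is moved more than 30 mm (distance of other_box from where it was at the start of the episode above 0.03 m).
It fails at once if a bystander is moved more than 40 mm (distance of any of steel_cup, timer, shaker, scoop from where it was at the start of the episode above 0.04 m).
It fails at once if the camera or its stand is touched (contact force between any of the arm, the fingers, sample_box and camera_stand above 2 N).
It also fails if it takes over 46 s, if anything falls off the work surface, if the arm or the gripper's body presses on something with over 40 N, if the wrist force passes 120 N, or if a joint passes its speed limit or range.

## Working session

There is one attempt and no reset: what is moved stays moved. The work goes in short steps, Python scripts to look and compute and a shell command to move; the robot and the scene stay as the last step left them, time stands still between calls to the robot, and variables do not carry over. Pictures are saved under pics/ and viewed, at most 10 in all, crops included, and the job is handed in when it is done.

```bash
mkdir -p pics; ls; cat > h.py <<'E'
import numpy as np, cv2
from workcell import env, eyes
from scipy.spatial.transform import Rotation as Ro
def q2R(q): return Ro.from_quat([q[1],q[2],q[3],q[0]]).as_matrix()
def snap(name):
    s=env.get_state(); p,d=eyes.read_camera(name); np.savez(f'/tmp/{name}.npz',p=p,d=d,pos=s['tcp_pos'],q=s['orientation'])
    cv2.imwrite(f'pics/{name}_{s["clock"]:.2f}.png',p[...,::-1]); return f'pics/{name}_{s["clock"]:.2f}.png'
def cloud(name):
    z=np.load(f'/tmp/{name}.npz'); c=eyes.calibration(name); d=z['d']
    v,u=np.mgrid[0:480,0:640].astype(float)
    xd=(u-c['cx'])/c['fx']; yd=(v-c['cy'])/c['fy']; x,y=xd.copy(),yd.copy()
    for _ in range(8):
        f=1+c['k1']*(x*x+y*y); x=xd/f; y=yd/f
    P=np.stack([x*d,y*d,d],-1)
    if 'R' in c: W=(P-np.array(c['t']))@np.array(c['R'])
    else:
        T=np.array(c['tool_from_camera']); W=(P@T[:3,:3].T+T[:3,3])@q2R(z['q']).T+z['pos']
    W[d==0]=np.nan
    return W,z['p']
E
python3 - <<'E'
from h import *
print(env.get_state(),env.pinch_z)
for n in('top','side'): print(snap(n),eyes.calibration(n))
E
```

```text
pics
{'clock': 0.0, 'joint_pos': array([-1.24559133e+00,  3.14014569e-01,  4.49541019e-02,  1.30361485e+00,
        9.14567801e-06,  1.43119381e+00]), 'qvel': array([ 6.59060142e-04, -2.56797395e-04,  4.36636821e-04,  5.70896274e-05,
        1.45539548e-03,  1.00664840e-03]), 'tau': array([-3.08297531e-04, -4.80625963e+01,  2.98536104e+01,  1.93534687e-02,
       -5.62483581e-05,  1.08523984e-06]), 'tcp_pos': array([ 0.25756596, -0.51349418,  0.23039066]), 'orientation': array([-9.35873725e-04,  9.73115152e-01,  2.30317214e-01, -8.25078284e-05]), 'wrist_force': array([-0.04574297, -0.0051258 , -0.85446244]), 'ft_torque': array([-0.0322119 , -0.00880188,  0.05476503]), 'grip_force': 0.0, 'finger_gap': 0.08553323978958366} 0.0187
pics/top_0.00.png {'fx': 442.79968734721774, 'fy': 442.79968734721774, 'cx': 316.4866936610667, 'cy': 241.60332208231563, 'k1': -0.10180030675073974, 'R': array([[-0.00227586, -0.99990793, -0.01337714],
       [-0.99144693,  0.0040018 , -0.13044912],
       [ 0.13049064,  0.01296584, -0.99136476]]), 't': array([0.00498335, 0.57186261, 1.51184641])}
pics/side_0.05.png {'fx': 608.6575787378563, 'fy': 608.6575787378563, 'cx': 308.81814718112656, 'cy': 228.18712902128354, 'k1': -0.0312764732557091, 'R': array([[-0.91305989, -0.40748124, -0.01675344],
       [-0.19795086,  0.47872436, -0.85535867],
       [ 0.35656289, -0.77767733, -0.51776527]]), 't': array([0.51914185, 0.28352423, 1.39693361])}
```

View pics/top_0.00.png

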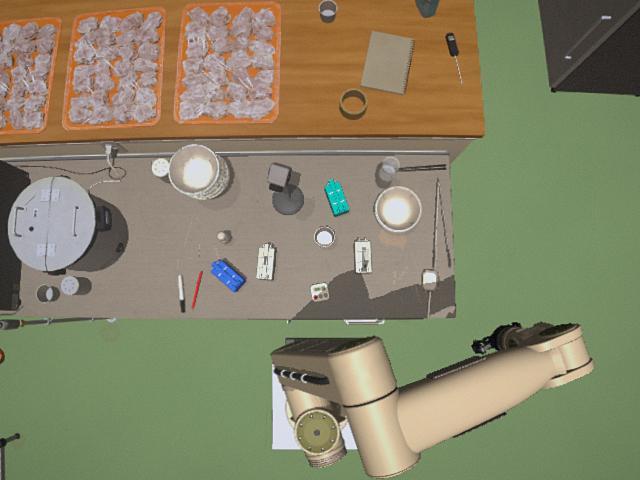

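View pics/side_0.05.png

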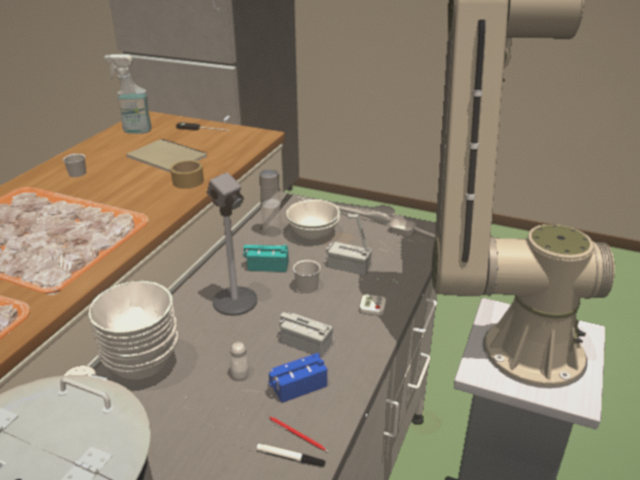

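The top view shows steel boxes at (267,262) and (362,255). In the side view they are at (305,332) and (349,258), and the second seems to have a raised bar. I'll enlarge these.

```bash
python3 - <<'E'
from h import *
t=np.load('/tmp/top.npz')['p'];s=np.load('/tmp/side.npz')['p']
f=lambda a,u,v,w:cv2.resize(a[v-w*3//4:v+w*3//4,u-w:u+w][...,::-1],(400,300),interpolation=cv2.INTER_CUBIC)
cv2.imwrite('pics/crops.png',np.vstack([np.hstack([f(t,267,262,32),f(t,362,255,32)]),np.hstack([f(s,305,332,48),f(s,355,248,48)])]))
for n in('top','side'):
    W,p=cloud(n)
    for (u,v) in {'top':[(267,262),(362,255),(289,200),(281,178),(337,197),(324,236)],'side':[(305,332),(349,258),(360,230),(234,300),(225,192)]}[n]: print(n,u,v,W[v,u].round(4))
E
```

```text
top 267 262 [0.4989 0.1732 0.0596]
top 362 255 [ 0.5223 -0.1537  0.0555]
top 289 200 [0.7269 0.1023 0.0127]
top 281 178 [0.7145 0.1    0.3485]
top 337 197 [ 0.7237 -0.0689  0.0694]
top 324 236 [ 5.969e-01 -2.330e-02  3.000e-04]
side 305 332 [0.4871 0.2016 0.0551]
side 349 258 [ 0.507  -0.1325  0.045 ]
side 360 230 [ 0.4848 -0.1523  0.1284]
side 234 300 [0.7269 0.1156 0.0126]
side 225 192 [0.7084 0.1356 0.3386]
```

View pics/crops.png

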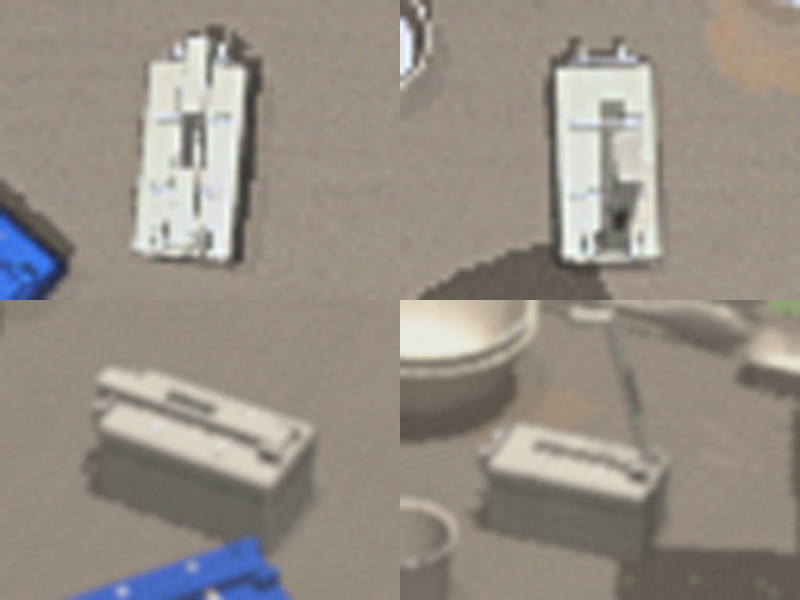

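The right-hand box (top view (362,255)) is the target. Its bar is raised at the robot-side end, and its catch lugs point to +x (up in the picture). Next I'll measure the box, bar, stand and camera head.

```bash
python3 - <<'E'
from h import *
C={}
for n in('top','side'):
    W,p=cloud(n); C[n]=W.reshape(-1,3)
    W=C[n]; W=W[np.isfinite(W[:,0])]; C[n]=W
    near=lambda x,y,r:np.hypot(W[:,0]-x,W[:,1]-y)<r
    for nm,x,y in (('tgt',.52,-.154),('oth',.495,.173)):
        L=W[near(x,y,.085)&(W[:,2]>.047)&(W[:,2]<.063)]
        r=cv2.minAreaRect(L[:,:2].astype(np.float32)*1000); print(n,nm,len(L),r,np.median(L[:,2]))
    B=W[near(.49,-.15,.1)&(W[:,2]>.075)]; print('bar',len(B),B[np.argsort(B[:,2])][::max(1,len(B)//12)].round(3).tolist())
    F=W[near(.725,.105,.075)&(W[:,2]>.006)&(W[:,2]<.02)]; c,r=cv2.minEnclosingCircle(F[:,:2].astype(np.float32)*1000); print('foot',len(F),c,r)
    Pp=W[near(.725,.105,.06)&(W[:,2]>.04)&(W[:,2]<.22)]; print('post',len(Pp),np.median(Pp,0), Pp.min(0),Pp.max(0))
    H=W[near(.71,.105,.12)&(W[:,2]>.26)]; print('head',len(H),H.min(0),H.max(0),cv2.minAreaRect(H[:,:2].astype(np.float32)*1000))
np.savez('/tmp/C.npz',**C)
for n in('top','side'):
    W=C[n]
    for nm,x,y in(('cup',.597,-.023),('timer',.43,-.01),('shaker',.57,.33)):
        D=W[(np.hypot(W[:,0]-x,W[:,1]-y)<.06)&(W[:,2]>.01)]; print(n,nm,len(D),D.min(0).round(3),D.max(0).round(3))
E
```

```text
top tgt 416 ((522.16064453125, -155.96875), (117.8075942993164, 56.19633865356445), 1.6887824535369873) 0.05467061427679286
top oth 410 ((501.0815734863281, 180.73883056640625), (56.08418273925781, 120.11290740966797), 85.89055633544922) 0.05501149552186385
bar 89 [[0.472, -0.154, 0.079], [0.475, -0.164, 0.088], [0.48, -0.152, 0.108], [0.482, -0.15, 0.124], [0.488, -0.153, 0.134], [0.49, -0.158, 0.15], [0.508, -0.151, 0.161], [0.518, -0.16, 0.163], [0.524, -0.157, 0.163], [0.502, -0.156, 0.165], [0.505, -0.156, 0.166], [0.505, -0.153, 0.167], [0.517, -0.15, 0.17]]
foot 633 (723.9313354492188, 105.25682830810547) 72.87643432617188
post 61 [0.72581489 0.10513249 0.12305507] [0.72232427 0.09940886 0.044042  ] [0.73284038 0.11642783 0.2074458 ]
head 553 [0.6814507  0.07356742 0.3080144 ] [0.77059962 0.14159432 0.36245813] ((723.4446411132812, 111.43687438964844), (63.161128997802734, 85.45263671875), 71.41600799560547)
side tgt 506 ((517.9923706054688, -153.41624450683594), (120.68010711669922, 63.463356018066406), 2.6949286460876465) 0.05371778678407438
side oth 691 ((500.60516357421875
[... 418 characters left out ...]
foot 876 (733.0699462890625, 111.86539459228516) 61.402278900146484
post 438 [0.72688611 0.11315893 0.1326534 ] [0.7195154  0.09880003 0.04036704] [0.74022874 0.12262265 0.21916189]
head 1069 [0.67767716 0.07843104 0.26150485] [0.77003374 0.14499705 0.35994233] ((721.0407104492188, 114.35929870605469), (62.117027282714844, 82.47595977783203), 64.52220916748047)
top cup 153 [ 0.553 -0.063  0.01 ] [0.624 0.011 0.071]
top timer 270 [ 0.372 -0.04   0.01 ] [0.435 0.027 0.029]
top shaker 139 [0.557 0.291 0.011] [0.608 0.369 0.093]
side cup 675 [ 0.551 -0.064  0.01 ] [0.623 0.016 0.065]
side timer 342 [ 0.371 -0.041  0.01 ] [0.43  0.031 0.023]
side shaker 584 [0.565 0.319 0.01 ] [0.607 0.355 0.091]
```

```bash
python3 - <<'E'
from h import *
C=np.load('/tmp/C.npz'); rng=np.random.default_rng(0)
for n in('top','side'):
    W=C[n]; H=W[(np.hypot(W[:,0]-.715,W[:,1]-.108)<.09)&(W[:,2]>.25)]
    for k in range(3):
        best=None
        for _ in range(3000):
            a=H[rng.choice(len(H),3,False)]; m=np.cross(a[1]-a[0],a[2]-a[0]); l=np.linalg.norm(m)
            if l<1e-4: continue
            m/=l; i=abs((H-a[0])@m)<.002
            if best is None or i.sum()>best.sum(): best=i
        P=H[best]; c=P.mean(0); m=np.linalg.svd(P-c)[2][2]; m*=np.sign(m[2])
        print(n,len(H),len(P),c.round(4),m.round(3),'tilt',np.degrees(np.arccos(m[2])).round(1),'az',np.degrees(np.arctan2(m[1],m[0])).round(1)); H=H[~best]
f=lambda n,u,v,w:cv2.resize(np.load(f'/tmp/{n}.npz')['p'][v-w*3//4:v+w*3//4,u-w:u+w][...,::-1],(400,300),interpolation=cv2.INTER_CUBIC)
cv2.imwrite('pics/head.png',np.hstack([f('top',284,188,32),f('side',228,198,32)]))
E
```

```text
top 553 220 [0.7191 0.1111 0.3452] [-0.446  0.159  0.881] tilt 28.3 az 160.3
top 333 107 [0.7221 0.1098 0.3428] [-0.453  0.157  0.878] tilt 28.6 az 160.8
top 226 92 [0.7179 0.1156 0.3478] [-0.433  0.152  0.889] tilt 27.3 az 160.6
side 1092 289 [0.7177 0.1141 0.3439] [-0.419  0.16   0.894] tilt 26.7 az 159.1
side 803 172 [0.7268 0.1302 0.3064] [-0.207 -0.943  0.262] tilt 74.8 az -102.4
side 631 130 [0.7255 0.1279 0.3133] [-0.189 -0.95   0.246] tilt 75.7 az -101.3
```

View pics/head.png

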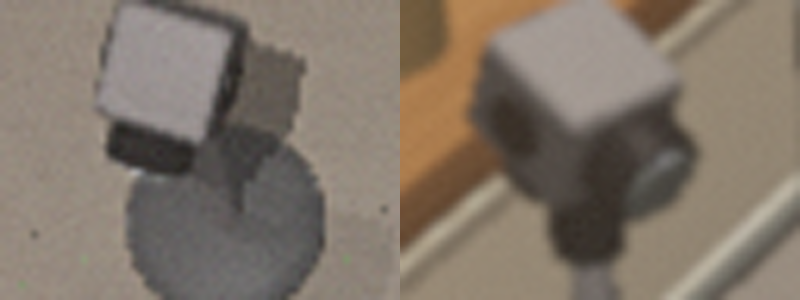

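Yaw estimates: the target box is at about +2°, and the camera looks along azimuth 160°, so the box's x axis must end at yaw −20°. The viewing point is about (0.534, 0.179, 0.229). I'll move behind the bar with the fingers shut.

```bash
python3 -m jog '[0.4,0.9,0,0,0,-0.137,-1, 0.4,0.9,0,0,0,-0.137,-1, 0.4,0.9,0,0,0,-0.137,-1, 0.4,0.9,0,0,0,-0.137,-1, 0.4,0.9,0,0,0,-0.137,-1, 0.4,0.9,0,0,0,-0.137,-1, 0.4,0.9,0,0,0,-0.137,-1]'
python3 -m jog '[0.4,0.88,0,0,0,0,-1, 0.4,0.88,0,0,0,0,-1, 0.4,0.88,0,0,0,0,-1, 0.4,0.88,0,0,0,0,-1, 0.4,0.88,0,0,0,0,-1, 0.4,0.88,0,0,0,0,-1, 0.4,0.88,0,0,0,0,-1]'
python3 - <<'E'
from h import *
print(snap('wrist')); W,p=cloud('wrist'); np.save('/tmp/w.npy',W); W=W.reshape(-1,3)
L=W[(np.hypot(W[:,0]-.52,W[:,1]+.155)<.085)&(W[:,2]>.049)&(W[:,2]<.061)]
print(len(L),cv2.minAreaRect(L[:,:2].astype(np.float32)*1000) if len(L)>3 else 0)
s=env.get_state(); print(s['tcp_pos'],q2R(s['orientation']).round(3),s['clock'])
E
```

```text
clock: 0.68
tcp_pos: [0.3382, -0.3324, 0.2313]
orientation: [0.0, 1.0, 0.019, -0.0]
wrist_force: [-0.7, 0.2, -0.5]
finger_gap: 0.0005
grip_force: 0.0
clock: 1.27
tcp_pos: [0.4183, -0.158, 0.2311]
orientation: [0.0, 1.0, 0.018, -0.0]
wrist_force: [0.6, -0.4, 1.2]
finger_gap: -0.0001
grip_force: 0.0
pics/wrist_1.27.png
8220 ((520.6713256835938, -156.54977416992188), (119.37562561035156, 55.790836334228516), 1.3740812540054321)
[ 0.41796702 -0.15880826  0.23110971] [[ 0.999  0.035 -0.   ]
 [ 0.035 -0.999 -0.001]
 [-0.     0.001 -1.   ]] 1.3167
```

```bash
python3 -m jog '[0,0,-0.5,0,0,0,-1, 0,0,-0.5,0,0,0,-1, 0,0,-0.5,0,0,0,-1, 0,0,-0.5,0,0,0,-1]'
python3 -m jog '[0.2,0,0,0,0,0,-1, 0.3,0,0,0,0,0,-1, 0.355,0,0,0,0,0,-1, 0.4,0,-0.02,0,0,0,-1, 0.45,0,-0.06,0,0,0,-1, 0.49,0,-0.1,0,0,0,-1, 0.525,0.005,-0.145,0,0,0,-1, 0.55,0.005,-0.19,0,0,0,-1, 0.565,0.005,-0.23,0,0,0,-1, 0.585,0.005,-0.27,0,0,0,-1, 0.6,0.005,-0.3,0,0,0,-1, 0.6,0.005,-0.3,0,0,0,-1]'
python3 - <<'E'
from h import *
print(snap('side'))
p=np.load('/tmp/side.npz')['p']
cv2.imwrite('pics/c2.png',cv2.resize(p[190:310,270:430][...,::-1],(640,480),interpolation=cv2.INTER_CUBIC))
E
```

```text
clock: 1.65
tcp_pos: [0.4143, -0.1581, 0.1271]
orientation: [-0.002, 1.0, 0.016, -0.004]
wrist_force: [-0.3, -0.4, 1.4]
finger_gap: 0.0002
grip_force: 0.0
clock: 2.65
tcp_pos: [0.5371, -0.1565, 0.0696]
orientation: [-0.001, 1.0, 0.017, -0.001]
wrist_force: [-0.9, 0.2, 0.2]
finger_gap: 0.0001
grip_force: 0.0
pics/side_2.65.png
```

View pics/c2.png

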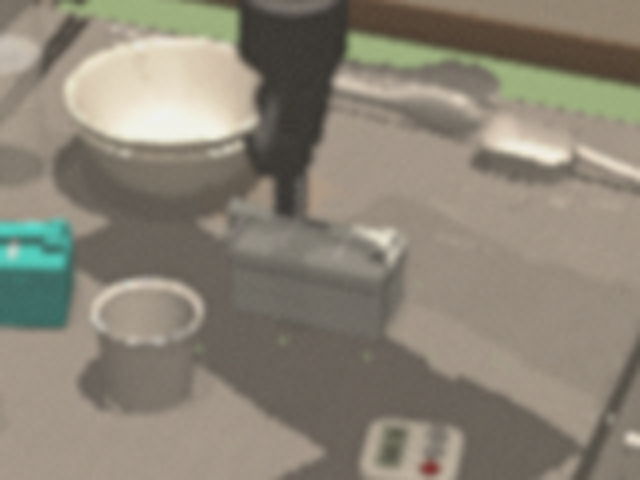

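The bar is nearly flat under the fingers (about (290,215) in the crop) and the box still stands in place. Next I'll press nearer the tip.

```bash
python3 -m jog '[0.08,0,0,0,0,0,-1, 0.08,0,-0.02,0,0,0,-1, 0.08,0,-0.03,0,0,0,-1, 0.08,0,-0.04,0,0,0,-1, 0.08,0,-0.04,0,0,0,-1]'
python3 -m jog '[0,0,-0.02,0,0,0,-1, 0,0,-0.02,0,0,0,-1,0,0,-0.02,0,0,0,-1]'
```

```text
clock: 3.12
tcp_pos: [0.5546, -0.1574, 0.0655]
orientation: [0.001, 1.0, 0.017, 0.002]
wrist_force: [-1.0, 1.5, 11.6]
finger_gap: 0.0
grip_force: 5.3
clock: 3.37
tcp_pos: [0.5548, -0.1576, 0.0645]
orientation: [0.001, 1.0, 0.017, 0.003]
wrist_force: [-5.9, 3.3, 29.6]
finger_gap: -0.0003
grip_force: 14.8
```

```bash
python3 -m jog '[0,0,0.2,0,0,0,-1, -0.1,0,0.4,0,0,0,1, -0.19,0,0.6,0,0,0,1, -0.19,0,0.6,0,0,0,1, -0.19,0,0.6,0,0,0,1]'
python3 - <<'E'
from h import *
print(snap('wrist')); W,p=cloud('wrist'); W=W.reshape(-1,3)
n=np.hypot(W[:,0]-.52,W[:,1]+.155)<.085
for lo,hi in((.049,.0585),(.061,.075)):
    L=W[n&(W[:,2]>lo)&(W[:,2]<hi)]; print(len(L),cv2.minAreaRect(L[:,:2].astype(np.float32)*1000))
L=W[n&(W[:,2]>.061)&(W[:,2]<.08)]
print(np.polyfit(L[:,0],L[:,2],1),[ (x,np.median(L[abs(L[:,0]-x)<.005,2]).round(4)) for x in (.48,.50,.52,.54,.56,.575)])
print(snap('side')); W,_=cloud('side'); W=W.reshape(-1,3); n=np.hypot(W[:,0]-.52,W[:,1]+.155)<.085; L=W[n&(W[:,2]>.06)&(W[:,2]<.1)]; print('side',[ (x,np.median(L[abs(L[:,0]-x)<.008,2]).round(4)) for x in (.48,.50,.52,.54,.56,.575)])
E
```

```text
clock: 3.78
tcp_pos: [0.5161, -0.1577, 0.1828]
orientation: [0.001, 1.0, 0.017, 0.003]
wrist_force: [0.4, 0.4, 0.6]
finger_gap: 0.0482
grip_force: 0.0
pics/wrist_3.78.png
8237 ((521.900390625, -156.86878967285156), (120.21539306640625, 56.04445266723633), 1.6057250499725342)
3717 ((522.4572143554688, -157.3268585205078), (119.23733520507812, 30.50493049621582), 1.8554738759994507)
[0.00502034 0.06407107] [(0.48, np.float64(0.0666)), (0.5, np.float64(0.0667)), (0.52, np.float64(0.067)), (0.54, np.float64(0.0669)), (0.56, np.float64(0.0668)), (0.575, np.float64(0.0668))]
pics/side_3.83.png
side [(0.48, np.float64(0.0648)), (0.5, np.float64(0.0652)), (0.52, np.float64(0.0662)), (0.54, np.float64(0.0646)), (0.56, np.float64(0.0645)), (0.575, np.float64(0.0645))]
```

```bash
ls -t pics | head -2; cp "$(ls -t pics/wrist_*|head -1)" pics/w2.png
```

```text
side_3.83.png
wrist_3.78.png
```

View pics/w2.png

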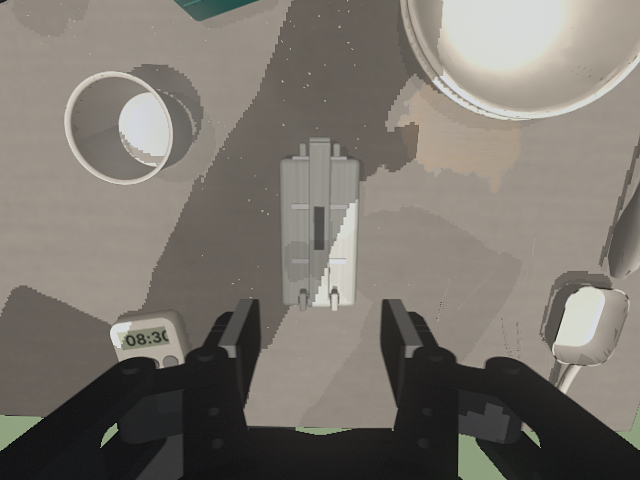

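The bar lies flat along its whole length (slope 0.005 rad) with its tail between the lugs at (320,150). Now the grasp.

```bash
python3 -m jog '[0.005,-0.005,-0.2,0,0,0,1, 0.005,-0.005,-0.35,0,0,0,1, 0.005,-0.005,-0.5,0,0,0,1, 0.005,-0.005,-0.65,0,0,0,1, 0.005,-0.005,-0.78,0,0,0,1, 0.005,-0.005,-0.83,0,0,0,1, 0.005,-0.005,-0.83,0,0,0,1]'
python3 -m jog '[0,0,0,0,0,0,-1, 0,0,0,0,0,0,-1, 0,0,0,0,0,0,-1, 0,0,0,0,0,0,-1, 0,0,0,0,0,0,-1, 0,0,0,0,0,0,-1, 0,0,0,0,0,0,-1, 0,0,0,0,0,0,-1]' 60
python3 -m jog '[0,0,0.15,0,0,0,-1, 0,0,0.3,0,0,0,-1, 0,0,0.5,0,0,0,-1, 0,0,0.7,0,0,0,-1, 0,0,0.8,0,0,0,-1, 0,0,0.8,0,0,0,-1]'
```

```text
clock: 4.47
tcp_pos: [0.5132, -0.1563, 0.0089]
orientation: [-0.002, 1.0, 0.017, -0.004]
wrist_force: [-0.6, -0.2, -0.1]
finger_gap: 0.0855
grip_force: 0.0
clock: 5.13
tcp_pos: [0.5181, -0.1586, 0.015]
orientation: [0.001, 1.0, 0.017, 0.002]
wrist_force: [-0.0, -0.2, 6.0]
finger_gap: 0.0553
grip_force: 65.7
clock: 5.63
tcp_pos: [0.5195, -0.1594, 0.1789]
orientation: [0.002, 1.0, 0.017, 0.004]
wrist_force: [1.0, -0.2, -3.4]
finger_gap: 0.0555
grip_force: 66.1
```

```bash
python3 - <<'E'
from h import *
s=env.get_state();R=q2R(s['orientation']);print(s['tcp_pos'],R.round(3))
B=np.stack([R[:,0],-R[:,1],-R[:,2]],1)
T=(Ro.from_euler('z',-20,degrees=True)*Ro.from_euler('y',-25,degrees=True)).as_matrix()
print(T.round(3),Ro.from_matrix(T@B.T).as_rotvec()/np.pi, Ro.from_matrix(T@Ro.from_euler('z',1.95,degrees=True).inv().as_matrix()).as_rotvec()/np.pi)
E
```

```text
[ 0.51950027 -0.15939723  0.17894959] [[ 0.999  0.034  0.009]
 [ 0.034 -0.999 -0.004]
 [ 0.008  0.005 -1.   ]]
[[ 0.852  0.342 -0.397]
 [-0.31   0.94   0.145]
 [ 0.423  0.     0.906]] [-0.02001847 -0.13556552 -0.11986078] [-0.02191894 -0.13800103 -0.11999414]
```

```bash
python3 -m jog '[-0.1,0.15,0.2,0,0,0,-1, -0.2,0.3,0.25,-0.007,-0.046,-0.04,-1, -0.2,0.45,0.3,-0.014,-0.09,-0.08,-1, -0.2,0.6,0.3,-0.021,-0.137,-0.12,-1, -0.2,0.75,0.3,-0.021,-0.137,-0.12,-1, -0.2,0.84,0.3,-0.021,-0.137,-0.12,-1, -0.2,0.84,0.3,-0.021,-0.137,-0.12,-1, -0.2,0.84,0.3,-0.021,-0.137,-0.12,-1]'
python3 -m jog '[0,0.15,0,0,0,0,-1, 0,0.3,0,0,0,0,-1, 0.05,0.45,-0.03,0,0,0,-1, 0.1,0.6,-0.06,0,0,0,-1, 0.2,0.75,-0.1,0,0,0,-1, 0.3,0.84,-0.1,0,0,0,-1, 0.3,0.84,-0.1,0,0,0,-1, 0.3,0.84,-0.1,0,0,0,-1]'
python3 - <<'E'
from h import *
print(snap('side'),snap('top')); s=env.get_state();R=q2R(s['orientation']);print(s['clock'],s['tcp_pos'],R.round(3))
T=(Ro.from_euler('z',-20,degrees=True)*Ro.from_euler('y',-25,degrees=True)).as_matrix()
B=np.stack([R[:,0],-R[:,1],-R[:,2]],1);print(Ro.from_matrix(T@B.T).as_rotvec()/np.pi)
cv2.imwrite('pics/fin.png',np.hstack([cv2.resize(np.load(f'/tmp/{n}.npz')['p'][v:v+150,u:u+200][...,::-1],(400,300)) for n,u,v in(('side',170,140),('top',190,130))]))
W=cloud('side')[0].reshape(-1,3)
# points in expected box frame
m=s['tcp_pos']-.0125*R[:,2]; L=(W-m)@B; L=L[(abs(L)<[.075,.045,.06]).all(1)]
print('mid',m,len(L))
top=L[(abs(L[:,2]-.0275)<.006)&(abs(L[:,1])<.04)]; print('lid',len(top),np.percentile(top,[2,50,98],axis=0).round(4))
sd=L[(abs(L[:,1]-.028)<.008)&(L[:,2]<.02)]; print('side',len(sd),np.percentile(sd,[2,50,98],axis=0).round(4),np.polyfit(sd[:,0],sd[:,1],1))
E
```

```text
clock: 6.3
tcp_pos: [0.4546, -0.0529, 0.2311]
orientation: [0.024, 0.966, -0.145, 0.211]
wrist_force: [-0.1, 0.4, -3.4]
finger_gap: 0.0552
grip_force: 66.7
clock: 6.97
tcp_pos: [0.4706, -0.0308, 0.2163]
orientation: [0.013, 0.969, -0.12, 0.214]
wrist_force: [0.0, -0.1, -2.4]
finger_gap: 0.0551
grip_force: 66.8
pics/side_6.97.png pics/top_7.02.png
7.0667 [ 0.47035665 -0.03072212  0.21639337] [[ 0.879 -0.239  0.412]
 [-0.228 -0.971 -0.077]
 [ 0.418 -0.026 -0.908]]
[-0.00845578  0.00104825 -0.03423141]
mid [ 0.46520616 -0.02976127  0.22774235] 1325
lid 383 [[-0.0561 -0.0287  0.0221]
 [-0.0169  0.0127  0.0263]
 [ 0.0601  0.0326  0.032 ]]
side 565 [[-0.0562  0.0231 -0.0265]
 [-0.0119  0.0281 -0.0036]
 [ 0.0502  0.0343  0.019 ]] [8.28297203e-05 2.81373077e-02]
```

View pics/fin.png

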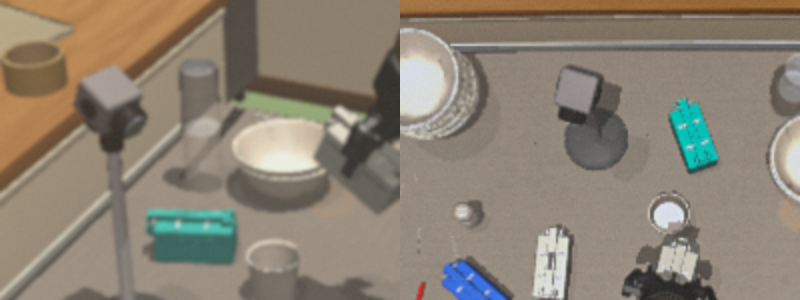

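The box sits in the fingers as expected, with the bar shut. The arm stopped early at y = −0.03, so I'll check the joints.

```bash
python3 - <<'E'
from h import *
s=env.get_state(); print(s['joint_pos'].round(3),s['qvel'].round(3),s['clock'])
E
```

```text
[-0.255 -0.226 -0.66   0.705  0.03   3.141] [ 0.001 -0.02  -0.007  0.019 -0.002 -0.001] 7.0667
```

Joint 6 is at its limit, so the box has to be set down and regrasped with the tool turned half round.

```bash
python3 - <<'E'
from h import *
s=env.get_state();R=q2R(s['orientation'])
T=Ro.from_euler('z',2,degrees=True).as_matrix()@np.diag([1,-1,-1]);print(Ro.from_matrix(T@R.T).as_rotvec()/np.pi,(np.array([.518,-.158,.10])-s['tcp_pos'])/.2)
E
python3 -m jog '[0.05,-0.15,0,0,0,0,-1, 0.1,-0.3,0,0.006,0.046,0.025,-1, 0.2,-0.5,-0.1,0.012,0.09,0.05,-1, 0.24,-0.63,-0.3,0.012,0.135,0.083,-1, 0.24,-0.63,-0.4,0.012,0.135,0.083,-1,  0.24,-0.63,-0.5,0.012,0.135,0.083,-1,  0.24,-0.63,-0.5,0.012,0.135,0.083,-1,  0.24,-0.63,-0.5,0.012,0.135,0.083,-1]'
python3 - <<'E'
from h import *
s=env.get_state();R=q2R(s['orientation'])
T=Ro.from_euler('z',2,degrees=True).as_matrix()@np.diag([1,-1,-1]);print(Ro.from_matrix(T@R.T).as_rotvec()/np.pi,(np.array([.518,-.158,.016])-s['tcp_pos'])/.2)
E
```

```text
[0.00597913 0.13799401 0.08843945] [ 0.23821676 -0.6363894  -0.58196686]
clock: 7.73
tcp_pos: [0.5169, -0.1561, 0.1151]
orientation: [-0.009, 1.0, 0.007, 0.002]
wrist_force: [-0.7, 0.9, -3.6]
finger_gap: 0.0554
grip_force: 66.5
[-0.0056427   0.00132854  0.0067689 ] [ 0.00552445 -0.00929986 -0.49562528]
```

```bash
python3 -m jog '[0,0,-0.15,-0.006,0.001,0,-1, 0,0,-0.3,-0.006,0.001,0,-1, 0,0,-0.42,-0.006,0.001,0,-1, 0,0,-0.46,-0.006,0.001,0,-1, 0,0,-0.48,-0.006,0.001,0,-1, 0,0,-0.49,-0.006,0.001,0,-1, 0,0,-0.495,-0.006,0.001,0,-1, 0,0,-0.495,-0.006,0.001,0,-1]'
```

```text
clock: 8.4
tcp_pos: [0.5191, -0.157, 0.0199]
orientation: [0.002, 1.0, 0.007, 0.004]
wrist_force: [0.1, 0.3, -3.3]
finger_gap: 0.0553
grip_force: 66.5
```

```bash
python3 -m jog '[0,0,-0.015,0,0,0,-1, 0,0,-0.025,0,0,0,-1, 0,0,-0.025,0,0,0,-1]'
```

```text
clock: 8.65
tcp_pos: [0.5191, -0.157, 0.0151]
orientation: [0.002, 1.0, 0.007, 0.004]
wrist_force: [-1.8, 1.0, 10.7]
finger_gap: 0.0553
grip_force: 68.0
```

```bash
python3 -m jog '[0,0,0,0,0,0,1, 0,0,0,0,0,0,1, 0,0,0,0,0,0,1, 0,0,0,0,0,0,1, 0,0,0,0,0,0,1, 0,0,0.15,0,0,0,1, 0,0,0.35,0,0,0,1, 0,0,0.55,0,0,0.04,1, 0,0,0.75,0,0,0.08,1, 0,0,0.75,0,0,0.12,1, 0,0,0.75,0,0,0.16,1, 0,0,0.75,0,0,0.2,1]'
python3 -m jog '[0,0,0,0,0,0.04,1, 0,0,0,0,0,0.08,1, 0,0,0,0,0,0.12,1, 0,0,0,0,0,0.16,1, 0,0,0,0,0,0.2,1, 0,0,0,0,0,0.24,1, 0,0,0,0,0,0.28,1, 0,0,0,0,0,0.32,1, 0,0,0,0,0,0.36,1, 0,0,0,0,0,0.4,1, 0,0,0,0,0,0.44,1, 0,0,0,0,0,0.47,1]'
python3 -m jog '[0,0,0,0,0,0.04,1, 0,0,0,0,0,0.08,1, 0,0,0,0,0,0.12,1, 0,0,0,0,0,0.16,1, 0,0,0,0,0,0.2,1, 0,0,0,0,0,0.24,1, 0,0,0,0,0,0.28,1, 0,0,0,0,0,0.32,1, 0,0,0,0,0,0.33,1, 0,0,0,0,0,0.33,1]'
python3 - <<'E'
from h import *
s=env.get_state();print(s['joint_pos'].round(2))
for n in ('side','top','wrist'):
    snap(n);W=cloud(n)[0].reshape(-1,3);near=np.hypot(W[:,0]-.52,W[:,1]+.155)<.085
    L=W[near&(W[:,2]>.049)&(W[:,2]<.0585)]; print(n,len(L),cv2.minAreaRect(L[:,:2].astype(np.float32)*1000) if len(L)>20 else 0)
    L=W[near&(W[:,2]>.061)&(W[:,2]<.08)]
    if len(L)>20: print(np.polyfit(L[:,0],L[:,2],1))
s=env.get_state();R=q2R(s['orientation']);print(s['tcp_pos'],s['clock'],'tool y az',np.degrees(np.arctan2(R[1,1],R[0,1])),R[:,2])
E
```

```text
clock: 9.65
tcp_pos: [0.5183, -0.1567, 0.1639]
orientation: [0.002, 0.948, 0.317, 0.003]
wrist_force: [0.2, -0.5, -0.0]
finger_gap: 0.0853
grip_force: 0.0
clock: 10.65
tcp_pos: [0.5175, -0.1564, 0.1625]
orientation: [-0.001, 0.488, 0.873, 0.002]
wrist_force: [-0.0, 0.5, -0.5]
finger_gap: 0.0852
grip_force: 0.0
clock: 11.48
tcp_pos: [0.5176, -0.1563, 0.1626]
orientation: [-0.002, -0.006, 1.0, 0.002]
wrist_force: [0.5, 0.6, -0.1]
finger_gap: 0.0855
grip_force: 0.0
[-0.44  0.28 -0.17  1.13  0.   -0.45]
side 348 ((521.8892822265625, -154.498046875), (118.90419006347656, 64.29316711425781), 2.0819900035858154)
[-0.00161544  0.06617646]
top 9 0
wrist 9474 ((521.19091796875, -156.2650146484375), (119.70767974853516, 56.269813537597656), 0.4574197828769684)
[0.00569123 0.06364862]
[ 0.51761783 -0.15637308  0.16263881] 11.6333 tool y az 90.55730018393643 [-0.00467463  0.00313587 -0.99998416]
```

```bash
python3 -m jog '[0,0,-0.2,0,0,0,1, 0,0,-0.35,0,0,0,1, 0,0,-0.5,0,0,0,1, 0,0,-0.65,0,0,0,1, 0,0,-0.72,0,0,0,1, 0,0,-0.745,0,0,0,1, 0,0,-0.745,0,0,0,1]'
python3 -m jog '[0,0,0,0,0,0,-1, 0,0,0,0,0,0,-1, 0,0,0,0,0,0,-1, 0,0,0,0,0,0,-1, 0,0,0,0,0,0,-1, 0,0,0,0,0,0,-1, 0,0,0,0,0,0,-1, 0,0,0,0,0,0,-1]' 60
python3 -m jog '[0,0,0.15,0,0,0,-1, 0,0,0.3,0,0,0,-1, 0,0,0.5,0,0,0,-1, 0,0,0.7,0,0,0,-1, 0,0,0.9,0,0,0,-1, 0,0,1,0,0,0,-1, 0,0,1,0,0,0,-1]'
cat > t.py <<'E'
from h import *
s=env.get_state();R=q2R(s['orientation']);B=np.stack([-R[:,0],R[:,1],-R[:,2]],1)
T=(Ro.from_euler('z',-20,degrees=True)*Ro.from_euler('y',-25,degrees=True)).as_matrix()
print(s['clock'],s['tcp_pos'],s['joint_pos'].round(2),'turn',Ro.from_matrix(T@B.T).as_rotvec()/np.pi,'shift',(np.array([.534,.179,.229])-.0125*T[:,2]-s['tcp_pos'])/.2)
E
python3 t.py
```

```text
clock: 12.22
tcp_pos: [0.5166, -0.1559, 0.0124]
orientation: [-0.004, -0.005, 1.0, 0.002]
wrist_force: [-0.2, 0.6, 0.1]
finger_gap: 0.0853
grip_force: 0.0
clock: 12.88
tcp_pos: [0.5191, -0.157, 0.0155]
orientation: [-0.001, -0.005, 1.0, 0.001]
wrist_force: [0.3, 0.6, 5.5]
finger_gap: 0.0555
grip_force: 65.4
clock: 13.47
tcp_pos: [0.5202, -0.1576, 0.2196]
orientation: [0.002, -0.006, 1.0, -0.001]
wrist_force: [0.7, -0.8, -2.8]
finger_gap: 0.0554
grip_force: 66.1
13.4667 [ 0.52019988 -0.15756833  0.21964025] [-0.44  0.25 -0.07  1.25  0.   -0.45] turn [-0.02284442 -0.13632135 -0.11274235] shift [ 0.0938213   1.67380766 -0.0098455 ]
```

```bash
python3 -m jog '[-0.1,0.15,0.1,0,0,0,-1, -0.15,0.3,0.1,-0.007,-0.046,-0.04,-1, -0.2,0.45,0.1,-0.014,-0.09,-0.08,-1, -0.2,0.6,0.1,-0.022,-0.136,-0.113,-1, -0.2,0.75,0.1,-0.022,-0.136,-0.113,-1, -0.2,0.84,0.1,-0.022,-0.136,-0.113,-1, -0.2,0.84,0.1,-0.022,-0.136,-0.113,-1, -0.2,0.84,0.1,-0.022,-0.136,-0.113,-1]'
python3 t.py
```

```text
clock: 14.13
tcp_pos: [0.4751, 0.0132, 0.2316]
orientation: [0.207, 0.168, 0.963, -0.033]
wrist_force: [0.4, 0.2, -3.6]
finger_gap: 0.0553
grip_force: 66.5
14.1333 [0.47512938 0.01317819 0.23158553] [-0.07 -0.2  -0.59  0.76 -0.1   0.25] turn [-0.00306612 -0.00356081 -0.0017477 ] shift [ 0.31917383  0.82007506 -0.06957188]
```

```bash
python3 -m jog '[0,0.15,0,0,0,0,-1, 0,0.3,0,0,0,0,-1, 0.05,0.45,-0.03,0,0,0,-1, 0.1,0.6,-0.05,0,0,0,-1, 0.2,0.72,-0.07,0,0,0,-1, 0.25,0.8,-0.07,0,0,0,-1, 0.3,0.82,-0.07,0,0,0,-1, 0.31,0.82,-0.07,0,0,0,-1, 0.31,0.82,-0.07,0,0,0,-1]'
python3 t.py; python3 - <<'E'
from h import *
snap('side');snap('top'); s=env.get_state();R=q2R(s['orientation']); B=np.stack([-R[:,0],R[:,1],-R[:,2]],1)
cv2.imwrite('pics/fin2.png',np.hstack([cv2.resize(np.load(f'/tmp/{n}.npz')['p'][v:v+150,u:u+200][...,::-1],(400,300)) for n,u,v in(('side',170,150),('top',190,130))]))
m=s['tcp_pos']-.0125*R[:,2]
W=cloud('side')[0].reshape(-1,3); L=(W-m)@B; L=L[(abs(L)<[.075,.045,.06]).all(1)]
for q in(L[abs(L[:,2]-.0275)<.006],L[(abs(L[:,1]-.028)<.008)&(L[:,2]<.02)]): print(len(q),np.percentile(q,[2,50,98],axis=0).round(3).tolist())
# camera head again, fused: case top/post in viewing frame
W=W[(np.hypot(W[:,0]-.715,W[:,1]-.11)<.09)&(W[:,2]>.25)]; V=(W-m)@B; print('head in box frame',np.percentile(V,[1,50,99],axis=0).round(3).tolist())
E
```

```text
clock: 14.88
tcp_pos: [0.5403, 0.1743, 0.2186]
orientation: [0.208, 0.17, 0.963, -0.034]
wrist_force: [0.4, -0.2, -4.5]
finger_gap: 0.0554
grip_force: 66.7
14.8833 [0.54029775 0.17429186 0.21860407] [ 0.3   0.05 -0.39  0.78 -0.25  0.61] turn [-2.69144602e-03 -3.14637933e-03 -5.57608318e-05] shift [-0.00666802  0.01450672 -0.00466457]
486 [[-0.055, -0.029, 0.022], [-0.02, 0.011, 0.026], [0.06, 0.031, 0.033]]
469 [[-0.057, 0.024, -0.028], [-0.019, 0.029, -0.006], [0.05, 0.035, 0.019]]
head in box frame [[0.178, -0.021, -0.061], [0.21, 0.015, 0.016], [0.254, 0.036, 0.029]]
```

View pics/fin2.png

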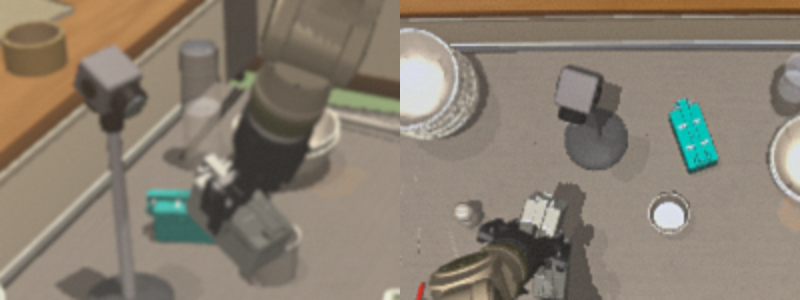

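The box is held with its catch end toward the lens, clear of everything. The lens front measures about 178 mm ahead of the box middle. I'll make a small y trim, settle, and hand in.

```bash
python3 -m jog '[-0.005,0.02,-0.005,-0.003,-0.003,0,-1, -0.005,0.02,-0.005,-0.003,-0.003,0,-1, -0.005,0.02,-0.005,-0.003,-0.003,0,-1, -0.005,0.02,-0.005,-0.003,-0.003,0,-1, -0.005,0.02,-0.005,-0.003,-0.003,0,-1, -0.005,0.02,-0.005,-0.003,-0.003,0,-1, -0.005,0.02,-0.005,-0.003,-0.003,0,-1, -0.005,0.02,-0.005,-0.003,-0.003,0,-1]'
python3 t.py; python3 -c "
from h import *
print(env.get_state()['qvel'].round(4)); print(env.hand_in())"
```

```text
clock: 15.65
tcp_pos: [0.5386, 0.1796, 0.2189]
orientation: [0.214, 0.169, 0.961, -0.037]
wrist_force: [-0.6, 0.4, -3.6]
finger_gap: 0.0554
grip_force: 66.7
15.65 [0.53864915 0.17961037 0.21885964] [ 0.32  0.05 -0.4   0.77 -0.26  0.62] turn [-7.76293945e-05  6.64640384e-04 -5.29042149e-04] shift [ 0.00157497 -0.01208584 -0.00594245]
[ 0.0009  0.0026 -0.0004 -0.0002  0.001   0.0006]
the job is handed in; nothing more can be done
None
```

I shut the locking bar with the box still on the worktop, then lifted the box and handed the job in at about 15.7 s; by my measurements it is held still within a few mm of the viewing point, catch end to the lens, after one set-down and regrasp (joint 6 reached its limit), but the hand-in returned no verdict.

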